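Put the bar away and seat the kit drawer

ROBOT

A 6-joint arm with a two-finger parallel gripper is mounted at the origin on a cart in front of the work surface, level with it; the furniture and walls round the work are solid. World frame = base frame: x ahead of the robot, y to its left, z up, the work surface at z = 0. Lengths are in m, angles in degrees, forces in N, time in s.
With the tool pointing down it reaches from about 0.35 to 0.875 m from the base axis. Payload 4.2 kg.
Tool frame: the origin (TCP) lies between the finger pads; the fingertips stand 17 mm ahead of it and the grasp point (between the pads) lies 2 mm behind it; z points along the fingers, y is the line along which they close (so a half turn about z gives the same grasp; the last joint's range is limited). The gripper opens to 87 mm and grips with 3 to 60 N. Pads are 19 mm wide; open, the fingers measure 117 mm over their backs; the gripper's body (75 mm by 190 mm) begins 51 mm behind the grasp point.
Start: joints at [-53.652, 22.042, 0.453, 0, -68.411, -14.817], TCP at [0.229, -0.581, 0.213] pointing down, gripper open.
Joint ranges: [-179.83, 179.83], [-69.29, 118.12], [-61.27, 80.66], [-181.25, 117.63], [-171.15, -9.14], [-177.46, 177.46]. Speed limits (degrees/s): [159.86, 159.86, 180, 180, 180, 180].

INTERFACE

Orientations are given as a 3x3 rotation matrix whose columns are the frame's x, y, z axes.
In Python, from station import r gives the robot as it stands.
- The arm moves only by the tool servo_tool, never from a script. Its argument "targets" is a list of rows, each a list of 5 numbers: the shift along the world's x, y, z in units of 30 mm (1.0 is 30 mm), then the turn about the world's z in rad, then the finger opening in mm, from 0 to 87. In form: [[x, y, z, turn, gripper], ...]. A call has exactly 5 rows; each row is the pose to reach, as a shift and turn from the pose commanded when the call began; what a row does not reach only later rows make up. A row lasts 1/12 s, in which the tool goes at most 41.7 mm and 7.16 degrees, less where a joint would pass 70% of its speed; a pose out of reach is approached as far as the arm can. A call with a gripper value outside its range is refused whole. The fingers move at their own pace and stop on an object; the grip force is fixed at half the most. Time passes only in rows, so rows that repeat a pose let the fingers close, or fill a call up. It gives the time, the measured TCP pose, the force, the opening and the grip force at its end, in the units of the state.
- r.sense(): the state, without advancing time (a new reading comes with each control period).
- r.capture(name): name is "side" or "top"; returns a dict with "pixels" (420x560x3 uint8, red, green, blue), "fx", "fy", "cx", "cy" (pixels), "dist_coeffs" ([k1, k2, p1, p2, k3] as OpenCV has them; the pictures are not rectified), "world_from_camera" (4x4, takes a point from camera to world coordinates). Camera axes: x right, y down, z forward; pixel columns grow to the right and rows downward; lengths in m; the calibration is good to about 2 mm. A picture is of the moment at which its call begins. There is no depth.
- r.finish_job(): hands the job in; it is judged then, once.
The state is a dict: "time_s": time; "joints": joint angles; "joint_velocities": joint speeds; "effort": joint torques, N m; "tcp_pos": TCP position; "ee_rot": TCP orientation; "wrist_force": force on the tool from outside, world axes, zero at the start; "moment": the same for the moment, N m; "gripper_width": opening from 0.0 (shut) to 1.0 (fully open); "gripper_force": force on a finger pad.
Only numpy, scipy, OpenCV 4.12 (cv2) and the standard library are available. Lean on these libraries where they do the work, as an engineer would, in place of code of your own. Each camera call takes 0.05 s, during which the arm holds its last target. There are 200 camera calls.

TASK

Put the loose aluminium channel bar away in the front compartment of the kit cabinet's open drawer, lying flat on the compartment's floor across the drawer. Then push the drawer home past its spring catch, without slamming it, so that it is fully shut with the bar inside. Leave the wooden block and the turned wooden plug where they are.

Things in the scene. Friction and masses are not known exactly. Their poses are not given: they have to be found in the camera images.
- bar: Loose aluminium channel bar, 13 x 165 x 14 mm (its own x, y, z), about 0.2 kg, lying on the bench well to the left of the cabinet, seen from the robot. Origin: centre of its underside; y runs along its length.
- cabinet: Grey bench-top kit cabinet with one drawer, fixed to the bench, 200 deep (x) x 240 wide (y) x 80 mm high. Origin: centre of its underside; x points from its front to its back, so the drawer opens towards -x and is pushed shut towards +x; z up. It may stand turned a little.
- kit_drawer (a joint): How far the drawer is open, m: 0 = home; starts at 0.11 to 0.135 (fully open). Friction 1.5 N, damping 15 N s/m. A spring catch resists the push from about 16 mm out, with up to about 8 N more near 13 mm, felt like a soft stop; let go there, the drawer slides back out a little. It tips over at about 7 mm and then draws the drawer home by itself.
- tray_floor (a point): Centre of the inner floor of the drawer's front compartment, 18 mm above the bench; moves with the drawer, axes as the cabinet's. The compartment spans +-42 mm in x, +-98 in y; above its floor the side walls rise 40, the front panel 52, the divider at its back 32, the cabinet's top 62 mm. At the start it lies wholly in front of the cabinet. Behind the divider: three short rods, fixed.
- pull_face (a point): Middle of the front face of the drawer's aluminium pull, a solid bar 100 mm wide (y) and 12 mm high that stands 14 mm out from the front panel; its middle is 44 mm above the bench. It moves with the drawer, axes as the cabinet's: push it along +x.
- block: Plain brown wooden block, 32 x 45 x 30 mm, on the bench left of the cabinet; must stay put. Origin: centre of its underside.
- plug: Pale turned wooden plug, 48 mm across and 42 mm high, standing on the bench left of the cabinet; must stay put. Origin: centre of its underside.

How it is judged (in metres and radians):
On the way:
1. the bar lies flat in the front compartment, let go, with the drawer still open (x of bar in the frame of tray_floor between -0.045 and 0.045 m and y of bar in the frame of tray_floor between -0.025 and 0.025 m and z of bar in the frame of tray_floor between -0.004 and 0.018 m and angle between bar's own y axis and vertical between 1.49 and 1.65 rad and angle between the y axis of bar and the y axis of tray_floor, either way round below 0.5 rad and contact force between the fingers and bar below 0.2 N and value of joint kit_drawer above 0.04 m), for 0.2 s.
At the end, for the whole second after the job is handed in: The drawer is home (under 3 mm open), at rest. The bar lies let go in its front compartment, flat (within 0.08 rad, underside under 18 mm above the floor), its middle within 45 mm in x and 25 mm in y of the compartment's, within 0.5 rad of straight across (x of bar in the frame of tray_floor between -0.045 and 0.045 m and y of bar in the frame of tray_floor between -0.025 and 0.025 m and z of bar in the frame of tray_floor between -0.004 and 0.018 m and angle between bar's own y axis and vertical between 1.49 and 1.65 rad and angle between the y axis of bar and the y axis of tray_floor, either way round below 0.5 rad and contact force between the fingers and bar below 0.2 N and value of joint kit_drawer below 0.003 m and velocity of joint kit_drawer between -0.01 and 0.01 m/s and linear speed of bar below 0.02 m/s); the robot touches nothing.
It fails at once if the drawer is slammed: it closes faster than 0.6 m/s (velocity of joint kit_drawer below -0.6 m/s).
It fails at once if the wooden block is moved by more than 30 mm (distance of block from where it was at the start of the episode above 0.03 m).
It fails at once if the wooden plug is moved by more than 30 mm (distance of plug from where it was at the start of the episode above 0.03 m).
It also fails if it takes over 48 s, if anything falls off the work surface, if the arm or the gripper's body presses on something with over 40 N, if the wrist force passes 120 N, or if a joint passes its speed limit or range.

## Working session

There is one attempt and no reset: what is moved stays moved. The work goes in short steps, Python scripts to look and compute and a tool call to move; the robot and the scene stay as the last step left them, time stands still between calls to the robot, and variables do not carry over. Pictures are saved under pics/ and viewed, at most 10 in all, crops included, and the job is handed in when it is done.

Besides the shell and the picture viewer there is one more tool, called after "Request:" as name(argument=value, ...) on one line, values as JSON. servo_tool: Moves the arm, as the interface text tells. Its arguments: {"type":"object","properties":{"targets":{"type":"array","items":{"type":"array","items":{"type":"number"}}}},"required":["targets"]}

```bash
mkdir -p pics; python3 - <<'E'
from station import r
import cv2,numpy as np
for n in("side","top"):
    c=r.capture(n);cv2.imwrite(f"pics/{n}0.png",c["pixels"][:,:,::-1]);np.save(n+"0.npy",c,allow_pickle=True)
    print(n,c["fx"],c["fy"],c["cx"],c["cy"],c["dist_coeffs"],np.round(c["world_from_camera"],3))
s=r.sense();print(s["time_s"],s["tcp_pos"],s["ee_rot"])
E
```

```text
side 443.7802272156555 443.7802272156555 275.5051181652939 213.89404196122192 [0.02649841 0.         0.         0.         0.        ] [[-0.955 -0.183  0.233  0.419]
 [-0.295  0.53  -0.795  0.783]
 [ 0.022 -0.828 -0.56   0.615]
 [ 0.     0.     0.     1.   ]]
top 535.9342212537845 535.9342212537845 282.56675098330254 202.67168386956405 [-0.15907634  0.          0.          0.          0.        ] [[ 0.019 -0.99   0.141  0.477]
 [-1.    -0.02  -0.002  0.   ]
 [ 0.005 -0.141 -0.99   1.374]
 [ 0.     0.     0.     1.   ]]
0.1 [ 0.22917152 -0.58085495  0.21168871] [[-9.30274642e-01 -3.66862933e-01 -8.23647082e-04]
 [-3.66863841e-01  9.30272946e-01  1.77989547e-03]
 [ 1.13238925e-04  1.95795795e-03 -9.99998077e-01]]
```

View pics/side0.png

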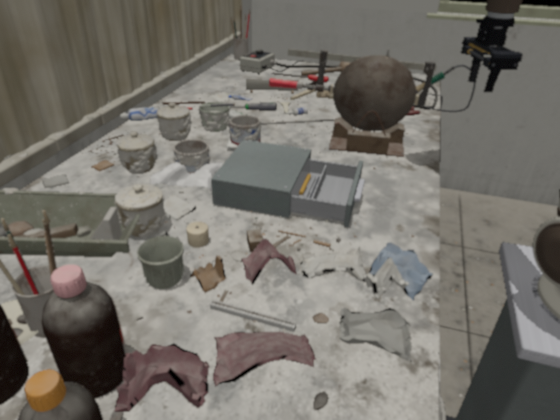

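View pics/top0.png

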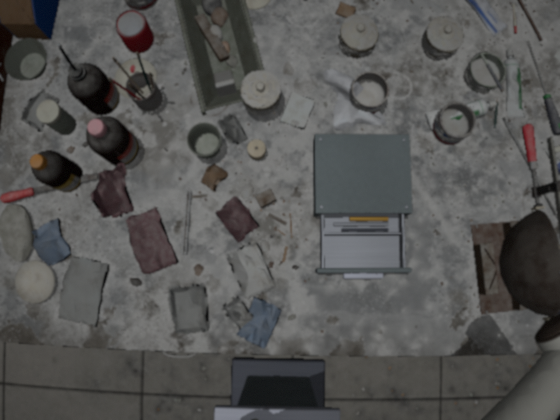

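Side: bar about (212,305)–(294,324), cabinet centre (265,178), drawer to the right with pull at (360,190). Top: bar about (190,193)–(186,252), drawer front at row 270, plug at (256,149). Now an enlarged composite.

```bash
python3 - <<'E'
import cv2,numpy as np
t=cv2.imread("pics/top0.png");s=cv2.imread("pics/side0.png")
def crop(im,x,y,w,h,k):return cv2.resize(im[y:y+h,x:x+w],None,fx=k,fy=k,interpolation=cv2.INTER_CUBIC)
def grid(c,x,y,k):
    h,w=c.shape[:2]
    for i in range(0,w,int(20*k)):
        cv2.putText(c,str(x+int(i/k)),(i,9),0,.32,(0,255,255),1);cv2.line(c,(i,10),(i,14),(0,255,255),1)
    for i in range(0,h,int(20*k)):
        cv2.putText(c,str(y+int(i/k)),(4,i+4),0,.32,(0,255,255),1);cv2.line(c,(0,i),(4,i),(0,255,255),1)
    return c
a=grid(crop(t,160,130,130,150,4)[:,:],160,130,4)
b=grid(crop(t,305,125,115,160,3.5)[:560],305,125,3.5)
cv2.imwrite("pics/cA.png",a)
cv2.imwrite("pics/cB.png",np.hstack([b[:560],]))
c=grid(crop(s,180,220,130,120,6)[:600],180,220,6); cv2.imwrite("pics/cC.png",c)
d=grid(crop(s,210,140,160,90,5),210,140,5); cv2.imwrite("pics/cD.png",d)
E
```

```text
(no output)
```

View pics/cA.png

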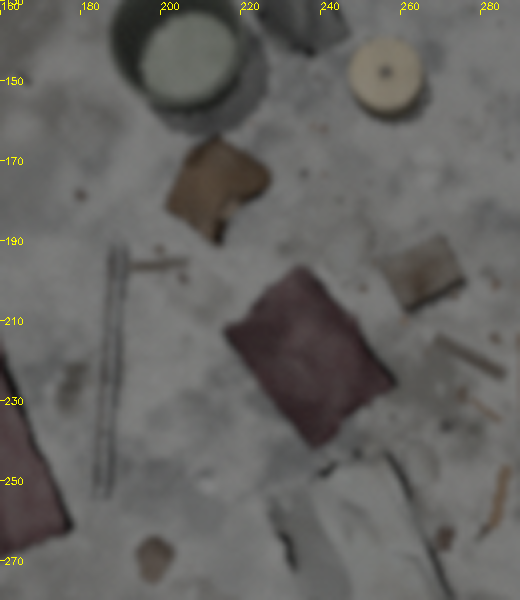

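View pics/cB.png

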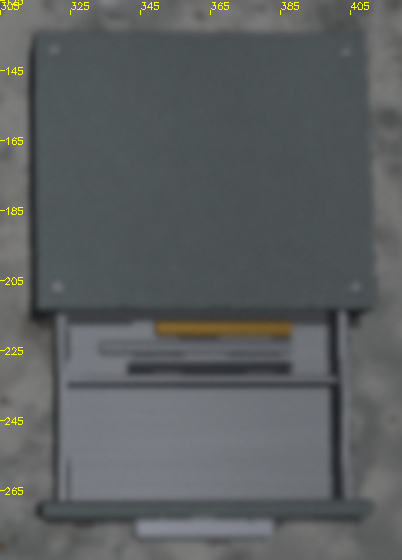

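View pics/cC.png

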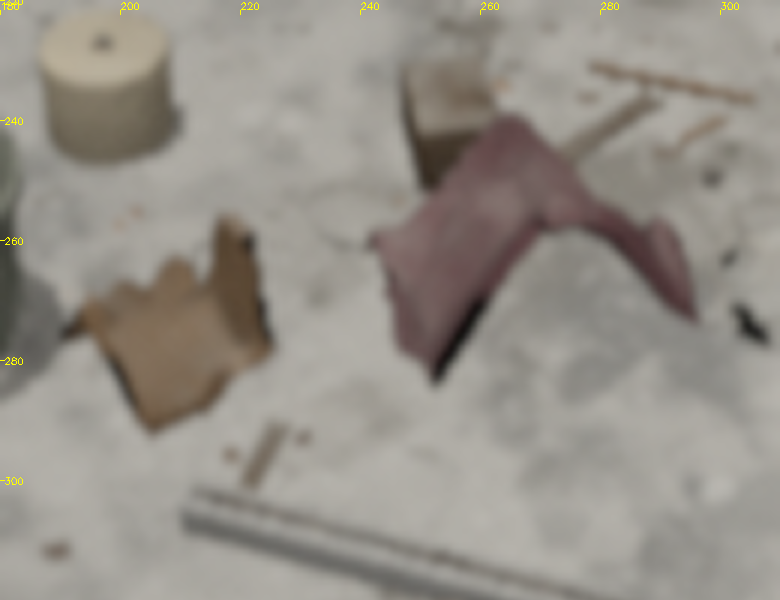

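View pics/cD.png

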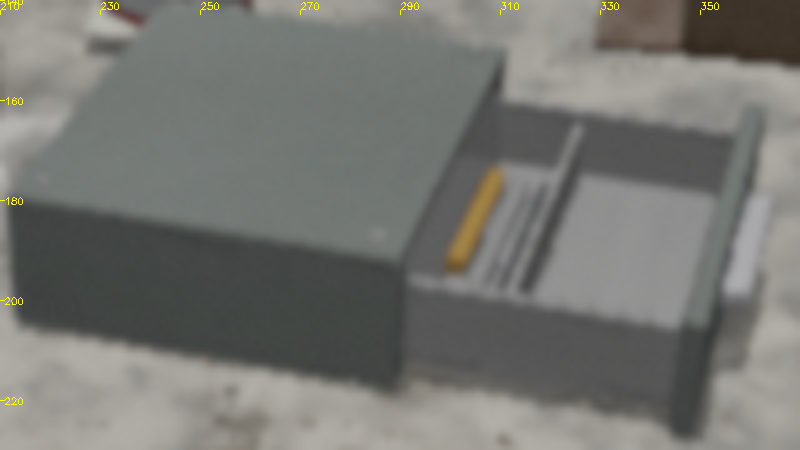

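Crops: in top view the bar's top-face end middles are (189.6,191.8) and (185.4,254), the block's top is centred on (265,198), the plug's on (256,149), the pull's front edge runs (344,278)–(383,278), and the cabinet's front top corners are (314.7,212), (411.6,212.7). In side view the bar's far end is (211.5,303.2), and the cabinet's front corners are (290.4,192.4) and (310.6,149.4).

```bash
cat > h.py <<'E'
import cv2,numpy as np
C={n:np.load(n+"0.npy",allow_pickle=True).item() for n in("side","top")}
def ray(n,p):
    c=C[n];K=np.array([[c["fx"],0,c["cx"]],[0,c["fy"],c["cy"]],[0,0,1]])
    u=cv2.undistortPoints(np.array([[p]],float),K,np.array(c["dist_coeffs"]))[0,0]
    T=np.array(c["world_from_camera"]);return T[:3,3],T[:3,:3]@np.array([*u,1])
def at(n,p,z):
    o,d=ray(n,p);return o+d*(z-o[2])/d[2]
def tri(ps,pt):
    o1,d1=ray("side",ps);o2,d2=ray("top",pt)
    s=np.linalg.lstsq(np.c_[d1,-d2],o2-o1,rcond=None)[0];a=o1+s[0]*d1;b=o2+s[1]*d2
    return np.round((a+b)/2,4),round(np.linalg.norm(a-b),4)
E
python3 - <<'E'
from h import *
np.set_printoptions(precision=4,suppress=True)
print("bar far",tri((211.5,303.2),(189.6,191.8)))
print("bar near",tri((294.5,321.5),(185.4,254)))
f,n=at("top",(189.6,191.8),.014),at("top",(185.4,254),.014)
d=f-n;print(f,n,(f+n)/2,np.linalg.norm(d),np.degrees(np.arctan2(d[1],d[0])))
print("cab FL",tri((290.4,192.4),(314.7,212.1)),"FR",tri((310.6,149.4),(411.6,212.7)),"BL",tri((212.4,181),(315.3,134.4)))
for p in[(314.7,212.1),(411.6,212.7),(315.3,134.4),(409.6,133.6)]:print(at("top",p,.08))
print("pull L",tri((360,199.4),(344.1,278.1)),"R",tri((363.6,179),(382.7,278.1)))
for p in[(344.1,278.1),(382.7,278.1)]:print("pull",at("top",p,.05))
for p in[(255,200),(400,233)]:pass
print("divider top",[at("top",(305+i/3.5,125+j/3.5),.05) for i,j in[(68,380),(338,380)]])
print("panel top front",[at("top",(305+i/3.5,125+j/3.5),.07) for i,j in[(40,515),(370,520)]])
print("panel top back",[at("top",(305+i/3.5,125+j/3.5),.07) for i,j in[(62,501),(345,501)]])
print("block",at("top",(265,198),.03),"plug",at("top",(256.3,149),.042))
s=cv2.imread("pics/side0.png")
c=cv2.resize(s[295:335,200:300],None,fx=8,fy=8,interpolation=cv2.INTER_CUBIC);cv2.imwrite("pics/e.png",c)
E
```

```text
bar far (array([0.6976, 0.2403, 0.0033]), np.float64(0.0021))
bar near (array([0.5353, 0.2426, 0.012 ]), np.float64(0.0016))
[0.6948 0.2381 0.014 ] [0.5344 0.2422 0.014 ] [0.6146 0.2401 0.014 ] 0.16044351842484564 -1.4602074223250223
cab FL (array([ 0.6388, -0.0817,  0.0754]), np.float64(0.004)) FR (array([ 0.6445, -0.321 ,  0.0758]), np.float64(0.0015)) BL (array([ 0.8371, -0.0818,  0.0683]), np.float64(0.003))
[ 0.6402 -0.0811  0.08  ]
[ 0.6432 -0.3201  0.08  ]
[ 0.8354 -0.0807  0.08  ]
[ 0.8439 -0.3189  0.08  ]
pull L (array([ 0.4811, -0.1584,  0.0426]), np.float64(0.0011)) R (array([ 0.4842, -0.2537,  0.0477]), np.float64(0.0027))
pull [ 0.4816 -0.1574  0.05  ]
pull [ 0.4828 -0.2534  0.05  ]
divider top [array([ 0.5908, -0.1077,  0.05  ]), array([ 0.594 , -0.3013,  0.05  ])]
panel top front [array([ 0.4949, -0.0877,  0.07  ]), array([ 0.4944, -0.319 ,  0.07  ])]
panel top back [array([ 0.5048, -0.1028,  0.07  ]), array([ 0.5075, -0.3013,  0.07  ])]
block [0.68   0.0423 0.03  ] plug [0.8043 0.0673 0.042 ]
```

View pics/e.png

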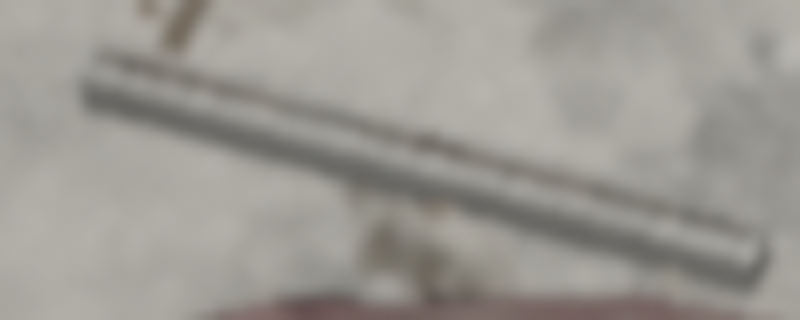

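The bar lies along world x at about (0.615, 0.241), turned −1.5°. Measured heights come out 5–10 mm low overall (the known 80 mm cabinet top measures 68–76 mm), so the bar must be on the bench. The tray centre is about (0.549, −0.201), yaw about 0.7°.

Request:
servo_tool(targets=[[0.3, 0.7, 0, -0.05, 87], [0.8, 1.7, 0, -0.1, 87], [1.35, 2.85, 0, -0.2, 87], [1.9, 4.0, 0, -0.3, 87], [2.5, 5.3, 0, -0.4, 87]])

```text
time_s: 0.52
tcp_pos: [0.3039, -0.4221, 0.212]
ee_rot: [[-1.0, 0.031, -0.001], [0.031, 1.0, 0.001], [0.001, 0.001, -1.0]]
wrist_force: [0.5, 0.3, 0.8]
gripper_width: 1.0
gripper_force: 0.0
```

Request:
servo_tool(targets=[[0.55, 1.15, 0, 0, 87], [1.1, 2.3, 0, 0, 87], [1.65, 3.45, 0, 0, 87], [2.2, 4.6, 0, 0, 87], [2.7, 5.7, 0, 0, 87]])

```text
time_s: 0.93
tcp_pos: [0.3851, -0.2506, 0.2125]
ee_rot: [[-1.0, 0.024, -0.0], [0.024, 1.0, 0.0], [0.0, 0.0, -1.0]]
wrist_force: [0.3, -0.3, -0.9]
gripper_width: 0.996
gripper_force: 0.0
```

Request:
servo_tool(targets=[[0.55, 1.15, 0, 0, 87], [1.1, 2.3, 0, 0, 87], [1.65, 3.45, 0, 0, 87], [2.2, 4.6, 0, 0, 87], [2.7, 5.7, 0, 0, 87]])

```text
time_s: 1.35
tcp_pos: [0.4661, -0.0795, 0.2126]
ee_rot: [[-1.0, 0.024, -0.0], [0.024, 1.0, 0.0], [0.0, 0.0, -1.0]]
wrist_force: [0.8, -0.6, -0.6]
gripper_width: 1.0
gripper_force: 0.0
```

Request:
servo_tool(targets=[[0.55, 1.15, 0, 0, 87], [1.1, 2.3, 0, 0, 87], [1.65, 3.45, 0, 0, 87], [2.2, 4.6, 0, 0, 87], [2.7, 5.7, 0, 0, 87]])

```text
time_s: 1.77
tcp_pos: [0.5472, 0.0915, 0.2123]
ee_rot: [[-1.0, 0.024, -0.001], [0.024, 1.0, -0.0], [0.001, -0.0, -1.0]]
wrist_force: [0.3, -0.3, 0.2]
gripper_width: 1.003
gripper_force: 0.0
```

Request:
servo_tool(targets=[[0.5, 1.1, -0.2, 0, 87], [1.0, 2.2, -0.5, 0, 87], [1.5, 3.3, -1.0, 0, 87], [2.0, 4.3, -1.6, 0, 87], [2.3, 5.0, -2.0, 0, 87]])

```text
time_s: 2.18
tcp_pos: [0.616, 0.2419, 0.15]
ee_rot: [[-1.0, 0.023, -0.002], [0.023, 1.0, -0.001], [0.002, -0.001, -1.0]]
wrist_force: [-0.3, -0.7, -0.7]
gripper_width: 1.002
gripper_force: 0.0
```

Request:
servo_tool(targets=[[0, 0, -0.9, 0, 60], [0, 0, -1.9, 0, 60], [0, 0, -2.9, 0, 60], [0, 0, -3.7, 0, 60], [0, 0, -4.1, 0, 60]])

```text
time_s: 2.6
tcp_pos: [0.6134, 0.2382, 0.0252]
ee_rot: [[-1.0, 0.025, -0.006], [0.025, 1.0, -0.003], [0.006, -0.004, -1.0]]
wrist_force: [-1.2, 0.1, 0.1]
gripper_width: 0.731
gripper_force: 0.0
```

Request:
servo_tool(targets=[[0, 0, -0.1, 0, 60], [0, 0, -0.2, 0, 60], [0, 0, -0.25, 0, 60], [0, 0, -0.25, 0, 30], [0, 0, -0.25, 0, 30]])

```text
time_s: 3.02
tcp_pos: [0.6167, 0.24, 0.0238]
ee_rot: [[-1.0, 0.024, 0.003], [0.024, 1.0, 0.002], [-0.002, 0.002, -1.0]]
wrist_force: [0.4, 0.5, 0.7]
gripper_width: 0.609
gripper_force: 0.0
```

Request:
servo_tool(targets=[[0, 0, 0, 0, 5], [0, 0, 0, 0, 5], [0, 0, 0, 0, 5], [0, 0, 0, 0, 5], [0, 0, 0, 0, 5]])

```text
time_s: 3.43
tcp_pos: [0.6159, 0.2395, 0.0223]
ee_rot: [[-1.0, 0.024, 0.0], [0.024, 1.0, 0.0], [-0.0, 0.0, -1.0]]
wrist_force: [-0.1, 0.2, 0.2]
gripper_width: 0.244
gripper_force: 0.0
```

Request:
servo_tool(targets=[[0, 0, 0, 0, 5], [0, 0, 0, 0, 5], [0, 0, 0, 0, 5], [0, 0, 0, 0, 5], [0, 0, 0, 0, 5]])

```text
time_s: 3.85
tcp_pos: [0.6158, 0.2395, 0.0221]
ee_rot: [[-1.0, 0.024, -0.0], [0.024, 1.0, -0.0], [0.0, -0.0, -1.0]]
wrist_force: [0.7, -0.7, 1.4]
gripper_width: 0.064
gripper_force: 0.0
```

```bash
python3 - <<'E'
from station import r
import cv2,numpy as np
o=[]
for n,(x,y,w,h) in(("side",(190,230,130,120)),("top",(150,170,100,120))):
    c=r.capture(n);im=c["pixels"][:,:,::-1];o.append(cv2.resize(im[y:y+h,x:x+w],(390,int(390*h/w)),interpolation=cv2.INTER_CUBIC)[:360])
cv2.imwrite("pics/f.png",np.hstack(o))
s=r.sense();print(s["gripper_width"],s["gripper_force"],s["joints"])
E
```

```text
0.059707337958305635 0.0 [ 3.52434399e+01  3.54609190e+01 -6.53977646e+00  1.38563618e-03
 -4.80049520e+01 -1.26627329e+02]
```

View pics/f.png

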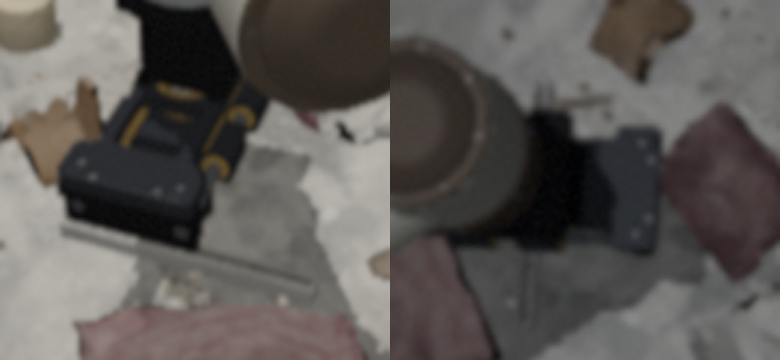

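Side: the bar is still there, unmoved, running along (65,230)–(310,290) of the crop under the gripper body, and no finger stands in front of it. The fingers closed on nothing. I'll project the gripper geometry to see where it should appear.

```bash
python3 - <<'E'
from h import *
from station import r
def proj(n,P):
    c=C[n];K=np.array([[c["fx"],0,c["cx"]],[0,c["fy"],c["cy"]],[0,0,1.]]);T=np.linalg.inv(np.array(c["world_from_camera"]))
    return cv2.projectPoints(np.array([P],float),cv2.Rodrigues(T[:3,:3])[0],T[:3,3],K,np.array(c["dist_coeffs"]))[0][0,0]
O={"side":(190,230,3,0),"top":(150,170,3.9,390)}
for name,P in {"tip":(.616,.2395,.005),"tipback+":(.616,.255,.005),"tipback":(.606,.2395,.005),"finger at body":(.616,.255,.071),
 "body -x+y":(.578,.335,.075),"body +x+y":(.653,.335,.075),"body -x-y":(.578,.145,.075),"body +x-y":(.653,.145,.075),
 "bodyB -y-x":(.521,.202,.075),"bodyB +y-x":(.521,.277,.075),"bodyB +y+x":(.711,.277,.075),"bodyB -y+x":(.711,.202,.075)}.items():
    l=[name]
    for n in O:
        q=proj(n,P);x,y,k,dx=O[n];l+=[np.round(q,1),"crop",np.round(((q[0]-x)*k+dx,(q[1]-y)*k),0)]
    print(*l)
print("near end",tri((293.9,325.8),(185,253.6)),"far",tri((211.4,302.9),(189.2,191.4)))
print(at("side",(293.9,325.8),.014),at("side",(211.4,302.9),.014))
# bench clutter check: known plug: top centre
print("plug top",tri((195.5,226),(255.8,147.8)))
s=r.sense();print(s["tcp_pos"],s["gripper_width"],s["wrist_force"])
E
```

```text
tip [253.  312.5] crop [189. 247.] [188.3 222.5] crop [539. 205.]
tipback+ [250.1 318.5] crop [180. 266.] [182.4 222.4] crop [516. 204.]
tipback [258.1 313.8] crop [204. 251.] [188.2 226.4] crop [539. 220.]
finger at body [249.7 291.9] crop [179. 186.] [177.5 219.6] crop [497. 193.]
body -x+y [255.1 329.8] crop [195. 299.] [144.4 234.1] crop [368. 250.]
body +x+y [210.9 318.5] crop [ 63. 265.] [146.  203.8] crop [374. 132.]
body -x-y [288.2 256.2] crop [294.  79.] [221.3 235.9] crop [668. 257.]
body +x-y [251.1 248.3] crop [183.  55.] [222.4 205.3] crop [672. 138.]
bodyB -y-x [310.3 282.3] crop [361. 157.] [197.2 258.8] crop [574. 346.]
bodyB +y-x [299.7 312.1] crop [329. 246.] [166.7 258. ] crop [455. 343.]
bodyB +y+x [193.9 286.6] crop [ 12. 170.] [170.3 181.1] crop [469.  43.]
bodyB -y+x [211.6 260.1] crop [65. 90.] [200.3 181.6] crop [586.  45.]
near end (array([0.536 , 0.2451, 0.0034]), np.float64(0.0003)) far (array([0.6979, 0.2409, 0.0048]), np.float64(0.0012))
[0.53411326 0.25446932 0.014     ] [0.69426507 0.24918087 0.014     ]
plug top (array([0.8092, 0.0692, 0.0404]), np.float64(0.003))
[0.61584971 0.2394632  0.02211528] 0.059707337958305635 [ 0.6258921   0.34356179 -0.04459125]
```

The body seen in the pictures stands about 40 mm higher than the model, while x and y agree. So the fingers may be above the bar. I'll open and feel downward gently.

Request:
servo_tool(targets=[[0, 0, 0, 0, 50], [0, 0, 0, 0, 50], [0, 0, 0, 0, 50], [0, 0, 0, 0, 50], [0, 0, 0, 0, 50]])

```text
time_s: 4.37
tcp_pos: [0.6158, 0.2395, 0.0222]
ee_rot: [[-1.0, 0.024, -0.0], [0.024, 1.0, 0.0], [0.0, 0.0, -1.0]]
wrist_force: [1.2, 0.2, 0.3]
gripper_width: 0.353
gripper_force: 0.0
```

Request:
servo_tool(targets=[[0, 0, -0.02, 0, 50], [0, 0, -0.04, 0, 50], [0, 0, -0.06, 0, 50], [0, 0, -0.08, 0, 50], [0, 0, -0.1, 0, 50]])

```text
time_s: 4.78
tcp_pos: [0.6158, 0.2395, 0.019]
ee_rot: [[-1.0, 0.024, -0.0], [0.024, 1.0, -0.0], [0.0, -0.0, -1.0]]
wrist_force: [-0.6, 0.2, -0.7]
gripper_width: 0.571
gripper_force: 0.0
```

Request:
servo_tool(targets=[[0, 0, -0.02, 0, 50], [0, 0, -0.04, 0, 50], [0, 0, -0.06, 0, 50], [0, 0, -0.08, 0, 50], [0, 0, -0.1, 0, 50]])

```text
time_s: 5.2
tcp_pos: [0.6159, 0.2395, 0.0161]
ee_rot: [[-1.0, 0.024, -0.0], [0.024, 1.0, 0.0], [0.0, 0.0, -1.0]]
wrist_force: [-0.3, 0.7, 0.8]
gripper_width: 0.574
gripper_force: 0.0
```

Request:
servo_tool(targets=[[0, 0, -0.02, 0, 50], [0, 0, -0.04, 0, 50], [0, 0, -0.06, 0, 50], [0, 0, -0.08, 0, 50], [0, 0, -0.1, 0, 50]])

```text
time_s: 5.62
tcp_pos: [0.6159, 0.2395, 0.0131]
ee_rot: [[-1.0, 0.024, -0.0], [0.024, 1.0, -0.0], [0.0, -0.0, -1.0]]
wrist_force: [0.1, 0.6, -0.6]
gripper_width: 0.577
gripper_force: 0.0
```

```bash
python3 - <<'E'
from station import r
import cv2,numpy as np
c=r.capture("side");im=c["pixels"][:,:,::-1];x,y,w,h=200,255,110,80
im=cv2.resize(im[y:y+h,x:x+w],(770,560),interpolation=cv2.INTER_CUBIC)
im=np.clip(im.astype(float)**.7*255**.3*1.1,0,255).astype(np.uint8)
cv2.imwrite("pics/g.png",im)
s=r.sense();print(s["tcp_pos"],s["wrist_force"])
E
```

```text
[0.61580487 0.23941422 0.01294602] [ 0.26275142 -0.04675858 -0.42588857]
```

View pics/g.png

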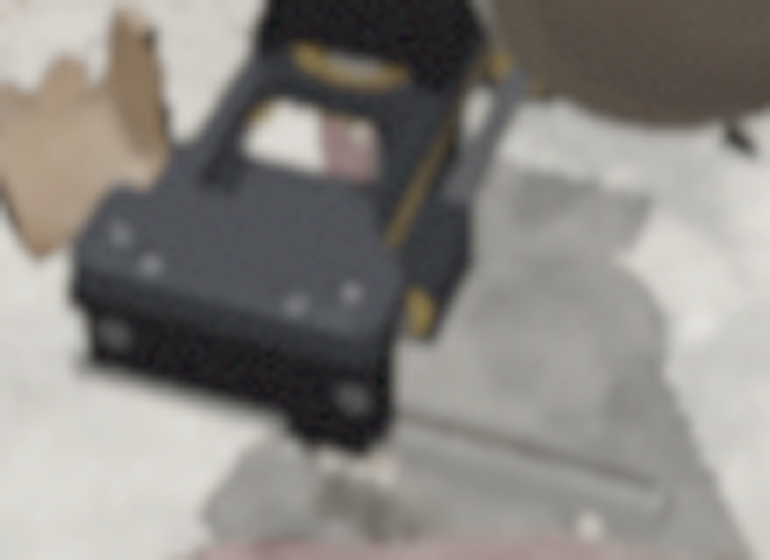

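The near finger is at crop (340,430), tip about pixel (248,319): roughly 15–20 mm above where the commanded height puts it. I'll keep feeling downward.

Request:
servo_tool(targets=[[0, 0, -0.03, 0, 50], [0, 0, -0.06, 0, 50], [0, 0, -0.09, 0, 50], [0, 0, -0.12, 0, 50], [0, 0, -0.15, 0, 50]])

```text
time_s: 6.08
tcp_pos: [0.6159, 0.2395, 0.0085]
ee_rot: [[-1.0, 0.024, -0.0], [0.024, 1.0, -0.0], [0.0, -0.0, -1.0]]
wrist_force: [-0.4, 0.3, -0.1]
gripper_width: 0.573
gripper_force: 0.0
```

Request:
servo_tool(targets=[[0, 0, -0.02, 0, 50], [0, 0, -0.04, 0, 50], [0, 0, -0.06, 0, 50], [0, 0, -0.08, 0, 50], [0, 0, -0.1, 0, 50]])

```text
time_s: 6.5
tcp_pos: [0.6159, 0.2395, 0.0056]
ee_rot: [[-1.0, 0.024, 0.0], [0.024, 1.0, 0.0], [-0.0, 0.0, -1.0]]
wrist_force: [-0.3, -0.6, 0.2]
gripper_width: 0.573
gripper_force: 0.0
```

Request:
servo_tool(targets=[[0, 0, -0.02, 0, 50], [0, 0, -0.04, 0, 50], [0, 0, -0.06, 0, 50], [0, 0, -0.08, 0, 50], [0, 0, -0.1, 0, 50]])

```text
time_s: 6.92
tcp_pos: [0.6159, 0.2395, 0.0026]
ee_rot: [[-1.0, 0.024, 0.0], [0.024, 1.0, 0.0], [-0.0, 0.0, -1.0]]
wrist_force: [-0.2, 0.4, -0.1]
gripper_width: 0.573
gripper_force: 0.0
```

Request:
servo_tool(targets=[[0, 0, -0.02, 0, 50], [0, 0, -0.04, 0, 50], [0, 0, -0.06, 0, 50], [0, 0, -0.08, 0, 50], [0, 0, -0.1, 0, 50]])

```text
time_s: 7.33
tcp_pos: [0.6159, 0.2395, -0.0004]
ee_rot: [[-1.0, 0.024, -0.0], [0.024, 1.0, -0.0], [0.0, -0.0, -1.0]]
wrist_force: [0.0, -0.1, 0.9]
gripper_width: 0.573
gripper_force: 0.0
```

Request:
servo_tool(targets=[[0, 0, -0.02, 0, 50], [0, 0, -0.04, 0, 50], [0, 0, -0.06, 0, 50], [0, 0, -0.07, 0, 50], [0, 0, -0.08, 0, 50]])

```text
time_s: 7.75
tcp_pos: [0.6159, 0.2395, -0.0028]
ee_rot: [[-1.0, 0.024, -0.0], [0.024, 1.0, -0.0], [0.0, -0.0, -1.0]]
wrist_force: [-0.1, -0.4, 0.0]
gripper_width: 0.577
gripper_force: 0.0
```

Request:
servo_tool(targets=[[0, 0, -0.02, 0, 50], [0, 0, -0.04, 0, 50], [0, 0, -0.06, 0, 50], [0, 0, -0.07, 0, 50], [0, 0, -0.08, 0, 50]])

```text
time_s: 8.17
tcp_pos: [0.6158, 0.2395, -0.0052]
ee_rot: [[-1.0, 0.024, -0.0], [0.024, 1.0, -0.0], [0.0, -0.0, -1.0]]
wrist_force: [-0.5, 1.1, 0.9]
gripper_width: 0.576
gripper_force: 0.0
```

Request:
servo_tool(targets=[[0, 0, -0.02, 0, 5], [0, 0, -0.02, 0, 5], [0, 0, -0.02, 0, 5], [0, 0, -0.02, 0, 5], [0, 0, -0.02, 0, 5]])

```text
time_s: 8.58
tcp_pos: [0.6159, 0.2395, -0.0057]
ee_rot: [[-1.0, 0.024, 0.0], [0.024, 1.0, 0.0], [-0.0, 0.0, -1.0]]
wrist_force: [1.7, -0.1, 0.3]
gripper_width: 0.281
gripper_force: 0.0
```

Request:
servo_tool(targets=[[0, 0, 0, 0, 5], [0, 0, 0, 0, 5], [0, 0, 0, 0, 5], [0, 0, 0, 0, 5], [0, 0, 0, 0, 5]])

```text
time_s: 9.0
tcp_pos: [0.616, 0.2397, -0.0057]
ee_rot: [[-1.0, 0.024, 0.0], [0.024, 1.0, 0.0], [-0.0, 0.0, -1.0]]
wrist_force: [-0.2, 0.3, -0.4]
gripper_width: 0.144
gripper_force: 30.0
```

Gripped: 12.5 mm opening at 30 N. The TCP reading runs some 25 mm low, so heights will be taken relative to this reading (bar on bench at z = −0.0057). On the tray floor it should read about 0.012.

Request:
servo_tool(targets=[[0, 0, 0.4, 0, 5], [0, 0, 1.2, 0, 5], [0, 0, 2.2, 0, 5], [0, 0, 3.2, 0, 5], [0, 0, 4.2, 0, 5]])

```text
time_s: 9.42
tcp_pos: [0.6149, 0.2387, 0.1215]
ee_rot: [[-1.0, 0.025, -0.002], [0.025, 1.0, -0.001], [0.002, -0.001, -1.0]]
wrist_force: [1.1, 0.2, -2.9]
gripper_width: 0.146
gripper_force: 30.0
```

Request:
servo_tool(targets=[[-0.1, -0.6, 0, 0.1, 5], [-0.3, -1.5, 0, 0.22, 5], [-0.4, -2.5, 0, 0.34, 5], [-0.6, -3.6, 0, 0.45, 5], [-0.7, -4.7, 0, 0.56, 5]])

```text
time_s: 9.83
tcp_pos: [0.5931, 0.0969, 0.1204]
ee_rot: [[-0.857, -0.516, -0.002], [-0.516, 0.857, -0.001], [0.002, 0.001, -1.0]]
wrist_force: [-0.4, -0.0, -2.7]
gripper_width: 0.147
gripper_force: 30.0
```

Request:
servo_tool(targets=[[-0.2, -1.1, 0, 0.11, 5], [-0.35, -2.2, 0, 0.22, 5], [-0.5, -3.3, 0, 0.33, 5], [-0.7, -4.4, 0, 0.44, 5], [-0.8, -5.4, 0, 0.55, 5]])

```text
time_s: 10.25
tcp_pos: [0.5689, -0.0656, 0.1205]
ee_rot: [[-0.462, -0.887, -0.002], [-0.887, 0.462, -0.0], [0.001, 0.002, -1.0]]
wrist_force: [0.3, -0.4, -2.9]
gripper_width: 0.143
gripper_force: 30.0
```

Request:
servo_tool(targets=[[-0.2, -1.1, 0, 0.11, 5], [-0.35, -2.2, 0, 0.22, 5], [-0.5, -3.2, 0, 0.33, 5], [-0.65, -4.1, 0, 0.44, 5], [-0.73, -4.6, 0, 0.49, 5]])

```text
time_s: 10.67
tcp_pos: [0.5471, -0.2042, 0.1204]
ee_rot: [[0.007, -1.0, -0.002], [-1.0, -0.007, -0.0], [-0.0, 0.002, -1.0]]
wrist_force: [0.2, 0.4, -2.2]
gripper_width: 0.144
gripper_force: 30.0
```

Request:
servo_tool(targets=[[0, 0, 0, 0, 5], [0, 0, 0, 0, 5], [0, 0, 0, 0, 5], [0, 0, 0, 0, 5], [0, 0, 0, 0, 5]])

```text
time_s: 11.08
tcp_pos: [0.5491, -0.2006, 0.1203]
ee_rot: [[0.006, -1.0, -0.0], [-1.0, -0.006, 0.0], [-0.0, 0.0, -1.0]]
wrist_force: [-0.6, 0.2, -2.9]
gripper_width: 0.146
gripper_force: 30.0
```

Request:
servo_tool(targets=[[0, 0, -0.3, 0, 5], [0, 0, -0.7, 0, 5], [0, 0, -1.1, 0, 5], [0, 0, -1.4, 0, 5], [0, 0, -1.5, 0, 5]])

```text
time_s: 11.5
tcp_pos: [0.5477, -0.2009, 0.073]
ee_rot: [[0.005, -1.0, -0.004], [-1.0, -0.005, 0.001], [-0.001, 0.004, -1.0]]
wrist_force: [-0.6, 0.1, -3.5]
gripper_width: 0.148
gripper_force: 30.0
```

```bash
python3 - <<'E'
from station import r
import cv2,numpy as np
o=[]
for n,(x,y,w,h) in(("top",(310,200,100,90)),("side",(280,140,100,90))):
    c=r.capture(n);im=c["pixels"][:,:,::-1];im=cv2.resize(im[y:y+h,x:x+w],(400,360),interpolation=cv2.INTER_CUBIC)
    o.append(np.clip(im.astype(float)**.7*255**.3*1.1,0,255).astype(np.uint8))
cv2.imwrite("pics/i.png",np.hstack(o))
s=r.sense();print(s["tcp_pos"],s["wrist_force"])
E
```

```text
[ 0.54850249 -0.20125806  0.07425576] [-0.78268303  0.31879305 -2.66313069]
```

View pics/i.png

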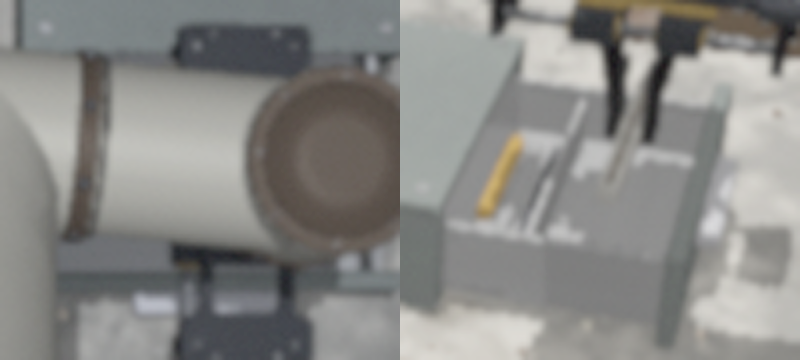

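Side: the bar hangs across the compartment between the fingers, with its near end at crop (612,185), pixel (333,186). In the top view the arm hides the bar. I'll get its x and height from the side ray.

```bash
python3 - <<'E'
from h import *
for p in[(333,186.3),(332.3,184.5),(334,187)]:
    o,d=ray("side",p)
    for y in(-.117,-.122):
        print(p,y,np.round(o+d*(y-o[1])/d[1],4))
# drawer side-wall/panel references: divider top near end, panel inner
for p,y in[((280+135/4,140+235/4),-.103),((280+270/4,140+320/4),-.083),((280+325/4,140+88/4),-.32)]:
    o,d=ray("side",p);print(p,np.round(o+d*(y-o[1])/d[1],4))
E
```

```text
(333, 186.3) -0.117 [ 0.5438 -0.117   0.0904]
(333, 186.3) -0.122 [ 0.5445 -0.122   0.0875]
(332.3, 184.5) -0.117 [ 0.5459 -0.117   0.0949]
(332.3, 184.5) -0.122 [ 0.5466 -0.122   0.092 ]
(334, 187) -0.117 [ 0.5413 -0.117   0.089 ]
(334, 187) -0.122 [ 0.542  -0.122   0.0861]
(313.75, 198.75) [ 0.5842 -0.103   0.056 ]
(347.5, 220.0) [ 0.4968 -0.083   0.0274]
(361.25, 162.0) [ 0.5029 -0.32    0.0618]
```

Bar at x ≈ 0.545, mid-height ≈ 0.09, which agrees with the relative height (0.087). Lowering, shifted 6 mm to the front to keep the gripper body off the cabinet top.

Request:
servo_tool(targets=[[-0.2, 0, 0, 0, 5], [-0.2, 0, -0.3, 0, 5], [-0.2, 0, -0.7, 0, 5], [-0.2, 0, -1.1, 0, 5], [-0.2, 0, -1.4, 0, 5]])

```text
time_s: 12.02
tcp_pos: [0.5425, -0.2015, 0.0325]
ee_rot: [[0.005, -1.0, -0.0], [-1.0, -0.005, 0.0], [-0.0, 0.0, -1.0]]
wrist_force: [-1.1, 0.1, -1.8]
gripper_width: 0.146
gripper_force: 30.0
```

Request:
servo_tool(targets=[[0, 0, -0.2, 0, 5], [0, 0, -0.35, 0, 5], [0, 0, -0.45, 0, 5], [0, 0, -0.5, 0, 5], [0, 0, -0.55, 0, 5]])

```text
time_s: 12.43
tcp_pos: [0.5434, -0.2016, 0.017]
ee_rot: [[0.005, -1.0, 0.001], [-1.0, -0.005, -0.0], [0.0, -0.001, -1.0]]
wrist_force: [-0.0, 0.0, -2.2]
gripper_width: 0.142
gripper_force: 30.0
```

Request:
servo_tool(targets=[[0, 0, -0.02, 0, 5], [0, 0, -0.04, 0, 5], [0, 0, -0.06, 0, 5], [0, 0, -0.08, 0, 5], [0, 0, -0.08, 0, 5]])

```text
time_s: 12.85
tcp_pos: [0.543, -0.2015, 0.0144]
ee_rot: [[0.005, -1.0, 0.0], [-1.0, -0.005, 0.0], [-0.0, -0.0, -1.0]]
wrist_force: [0.5, -0.5, -2.9]
gripper_width: 0.144
gripper_force: 30.0
```

Request:
servo_tool(targets=[[0, 0, -0.02, 0, 5], [0, 0, -0.04, 0, 5], [0, 0, -0.06, 0, 5], [0, 0, -0.06, 0, 5], [0, 0, -0.06, 0, 5]])

```text
time_s: 13.27
tcp_pos: [0.5429, -0.2015, 0.0125]
ee_rot: [[0.005, -1.0, -0.0], [-1.0, -0.005, 0.0], [-0.0, 0.0, -1.0]]
wrist_force: [0.3, -0.4, -2.3]
gripper_width: 0.144
gripper_force: 30.0
```

Request:
servo_tool(targets=[[0, 0, -0.01, 0, 5], [0, 0, -0.02, 0, 5], [0, 0, -0.03, 0, 5], [0, 0, -0.03, 0, 5], [0, 0, -0.03, 0, 5]])

```text
time_s: 13.68
tcp_pos: [0.5431, -0.2016, 0.0122]
ee_rot: [[0.005, -1.0, 0.0], [-1.0, -0.005, -0.0], [0.0, -0.0, -1.0]]
wrist_force: [-1.9, 1.0, 3.2]
gripper_width: 0.148
gripper_force: 30.0
```

Floor contact at 0.0122, as predicted. Release with a small opening, then lift.

Request:
servo_tool(targets=[[0, 0, 0, 0, 26], [0, 0, 0, 0, 26], [0, 0, 0, 0, 26], [0, 0, 0, 0, 26], [0, 0, 0, 0, 26]])

```text
time_s: 14.1
tcp_pos: [0.5431, -0.2016, 0.0115]
ee_rot: [[0.005, -1.0, 0.0], [-1.0, -0.005, -0.0], [0.0, -0.0, -1.0]]
wrist_force: [-0.8, 0.6, -0.5]
gripper_width: 0.293
gripper_force: 0.0
```

Request:
servo_tool(targets=[[0, 0, 0.1, 0, 26], [0, 0, 0.4, 0, 26], [0, 0, 1.0, 0, 26], [0, 0, 1.8, 0, 26], [0, 0, 2.8, 0, 26]])

```text
time_s: 14.52
tcp_pos: [0.5418, -0.2014, 0.0958]
ee_rot: [[0.005, -1.0, -0.003], [-1.0, -0.005, 0.0], [-0.0, 0.003, -1.0]]
wrist_force: [0.1, 0.3, -0.7]
gripper_width: 0.297
gripper_force: 0.0
```

Request:
servo_tool(targets=[[-0.4, 0, 0.5, 0, 10], [-1.0, 0, 1.0, 0, 5], [-2.0, 0, 1.0, 0, 0], [-3.0, 0, 1.0, 0, 0], [-4.0, 0, 1.0, 0, 0]])

```text
time_s: 14.93
tcp_pos: [0.422, -0.2015, 0.1267]
ee_rot: [[0.005, -1.0, 0.002], [-1.0, -0.005, -0.0], [0.0, -0.002, -1.0]]
wrist_force: [0.3, 0.2, -0.0]
gripper_width: 0.037
gripper_force: 0.0
```

```bash
python3 - <<'E'
from station import r
import cv2,numpy as np
from h import *
# the bar in the tray: difference from the first pictures, inside the compartment
for n,(x0,y0,x1,y1) in(("top",(325,235,400,268)),("side",(315,165,352,205))):
    c=r.capture(n)["pixels"].astype(int);d=np.abs(c-C[n]["pixels"].astype(int)).sum(2)[y0:y1,x0:x1]
    m=d>40;ys,xs=np.nonzero(m);print(n,m.sum(),d.mean(),[(xs.min()+x0,xs.max()+x0,ys.min()+y0,ys.max()+y0)] if m.any() else "")
    for row in m[::2]:print("".join(".#"[int(v)] for v in row))
E
```

```text
top 505 34.63717171717172 [(np.int64(327), np.int64(393), np.int64(252), np.int64(267))]
...........................................................................
...........................................................................
...........................................................................
...........................................................................
...........................................................................
...........................................................................
...........................................................................
...........................................................................
...........................................................................
..#################################################################........
..##...#...#.......################################################........
.....................#################..........########...................
...........................................................................
.......................
[... 430 characters left out ...]
................
.....................................
.....................................
.....................................
.....................................
.............................#.......
...........................#.........
.....................................
.....................................
............................#........
........................#..#.........
.......................#.............
......................#..............
.........................#...........
.....................#..##...........
....................#..##............
.......................##............
.......................#.............
.....................................
```

The bar lies straight across the compartment: top columns 327–392, row ~254, and still in the side view. Now lower the closed fingers in front of the pull.

Request:
servo_tool(targets=[[0.1, 0, -0.5, 0, 0], [0.2, 0, -1.3, 0, 0], [0.3, 0, -2.2, 0, 0], [0.4, 0, -3.0, 0, 0], [0.5, 0, -3.45, 0, 0]])

```text
time_s: 15.45
tcp_pos: [0.4377, -0.2014, 0.0205]
ee_rot: [[0.005, -1.0, -0.002], [-1.0, -0.005, 0.0], [-0.0, 0.002, -1.0]]
wrist_force: [-0.2, -0.6, -0.0]
gripper_width: 0.002
gripper_force: 0.0
```

Request:
servo_tool(targets=[[0.15, 0, 0, 0, 0], [0.3, 0, 0, 0, 0], [0.45, 0, 0, 0, 0], [0.6, 0, 0, 0, 0], [0.75, 0, 0, 0, 0]])

```text
time_s: 15.87
tcp_pos: [0.462, -0.2016, 0.0235]
ee_rot: [[0.005, -1.0, 0.003], [-1.0, -0.005, -0.0], [0.0, -0.003, -1.0]]
wrist_force: [0.5, -0.3, 0.4]
gripper_width: 0.005
gripper_force: 0.0
```

Request:
servo_tool(targets=[[0.1, 0, 0, 0, 0], [0.2, 0, 0, 0, 0], [0.3, 0, 0, 0, 0], [0.4, 0, 0, 0, 0], [0.5, 0, 0, 0, 0]])

```text
time_s: 16.28
tcp_pos: [0.4747, -0.2015, 0.0221]
ee_rot: [[0.005, -1.0, -0.002], [-1.0, -0.005, 0.0], [-0.0, 0.002, -1.0]]
wrist_force: [-2.0, -0.1, 1.4]
gripper_width: 0.004
gripper_force: 0.9
```

Request:
servo_tool(targets=[[0.16, 0, 0, 0, 0], [0.32, 0, 0, 0, 0], [0.48, 0, 0, 0, 0], [0.64, 0, 0, 0, 0], [0.8, 0, 0, 0, 0]])

```text
time_s: 16.7
tcp_pos: [0.4995, -0.2013, 0.0218]
ee_rot: [[0.005, -1.0, -0.001], [-1.0, -0.005, 0.0], [-0.0, 0.001, -1.0]]
wrist_force: [-2.2, 1.2, -0.6]
gripper_width: -0.0
gripper_force: 1.2
```

Request:
servo_tool(targets=[[0.16, 0, 0, 0, 0], [0.32, 0, 0, 0, 0], [0.48, 0, 0, 0, 0], [0.64, 0, 0, 0, 0], [0.8, 0, 0, 0, 0]])

```text
time_s: 17.12
tcp_pos: [0.5238, -0.2015, 0.022]
ee_rot: [[0.005, -1.0, -0.0], [-1.0, -0.005, 0.0], [-0.0, 0.0, -1.0]]
wrist_force: [-1.7, 1.7, -0.4]
gripper_width: 0.005
gripper_force: 1.2
```

Request:
servo_tool(targets=[[0.16, 0, 0, 0, 0], [0.32, 0, 0, 0, 0], [0.48, 0, 0, 0, 0], [0.64, 0, 0, 0, 0], [0.8, 0, 0, 0, 0]])

```text
time_s: 17.53
tcp_pos: [0.5479, -0.2015, 0.0222]
ee_rot: [[0.005, -1.0, 0.0], [-1.0, -0.005, -0.0], [0.0, -0.0, -1.0]]
wrist_force: [-2.3, 2.0, -0.2]
gripper_width: 0.004
gripper_force: 1.2
```

Sliding at about 2 N, as it should. Continue more slowly.

Request:
servo_tool(targets=[[0.12, 0, 0, 0, 0], [0.24, 0, 0, 0, 0], [0.36, 0, 0, 0, 0], [0.48, 0, 0, 0, 0], [0.6, 0, 0, 0, 0]])

```text
time_s: 17.95
tcp_pos: [0.5659, -0.2015, 0.0222]
ee_rot: [[0.005, -1.0, 0.0], [-1.0, -0.005, -0.0], [0.0, -0.0, -1.0]]
wrist_force: [-2.2, 1.4, 0.0]
gripper_width: 0.003
gripper_force: 1.1
```

Request:
servo_tool(targets=[[0.08, 0, 0, 0, 0], [0.16, 0, 0, 0, 0], [0.24, 0, 0, 0, 0], [0.32, 0, 0, 0, 0], [0.4, 0, 0, 0, 0]])

```text
time_s: 18.37
tcp_pos: [0.5777, -0.2016, 0.0223]
ee_rot: [[0.005, -1.0, 0.0], [-1.0, -0.005, -0.0], [0.0, -0.0, -1.0]]
wrist_force: [-2.0, 1.1, 0.6]
gripper_width: 0.005
gripper_force: 1.0
```

Request:
servo_tool(targets=[[0.04, 0, 0, 0, 0], [0.08, 0, 0, 0, 0], [0.12, 0, 0, 0, 0], [0.16, 0, 0, 0, 0], [0.2, 0, 0, 0, 0]])

```text
time_s: 18.78
tcp_pos: [0.5836, -0.2016, 0.0222]
ee_rot: [[0.005, -1.0, 0.0], [-1.0, -0.005, -0.0], [0.0, -0.0, -1.0]]
wrist_force: [-1.3, 1.3, 1.0]
gripper_width: 0.006
gripper_force: 0.9
```

Request:
servo_tool(targets=[[0.04, 0, 0, 0, 0], [0.08, 0, 0, 0, 0], [0.12, 0, 0, 0, 0], [0.16, 0, 0, 0, 0], [0.2, 0, 0, 0, 0]])

```text
time_s: 19.2
tcp_pos: [0.5896, -0.2015, 0.0222]
ee_rot: [[0.005, -1.0, 0.0], [-1.0, -0.005, 0.0], [-0.0, -0.0, -1.0]]
wrist_force: [-1.8, 1.2, 0.8]
gripper_width: 0.003
gripper_force: 0.9
```

Request:
servo_tool(targets=[[0.03, 0, 0, 0, 0], [0.06, 0, 0, 0, 0], [0.09, 0, 0, 0, 0], [0.12, 0, 0, 0, 0], [0.15, 0, 0, 0, 0]])

```text
time_s: 19.62
tcp_pos: [0.5917, -0.2016, 0.022]
ee_rot: [[0.005, -1.0, -0.005], [-1.0, -0.005, 0.0], [-0.0, 0.005, -1.0]]
wrist_force: [-7.5, 1.4, 3.9]
gripper_width: 0.003
gripper_force: 3.7
```

The catch is felt at about 0.590, so home is about 0.606. Keep pushing slowly.

Request:
servo_tool(targets=[[0.03, 0, 0, 0, 0], [0.06, 0, 0, 0, 0], [0.09, 0, 0, 0, 0], [0.12, 0, 0, 0, 0], [0.15, 0, 0, 0, 0]])

```text
time_s: 20.03
tcp_pos: [0.5961, -0.2015, 0.0219]
ee_rot: [[0.004, -1.0, -0.005], [-1.0, -0.005, 0.001], [-0.001, 0.005, -1.0]]
wrist_force: [-4.7, 0.9, 2.8]
gripper_width: 0.004
gripper_force: 2.7
```

Request:
servo_tool(targets=[[0.03, 0, 0, 0, 0], [0.06, 0, 0, 0, 0], [0.09, 0, 0, 0, 0], [0.12, 0, 0, 0, 0], [0.15, 0, 0, 0, 0]])

```text
time_s: 20.45
tcp_pos: [0.6046, -0.2018, 0.0226]
ee_rot: [[0.005, -1.0, 0.003], [-1.0, -0.005, -0.001], [0.001, -0.003, -1.0]]
wrist_force: [0.4, 1.2, 0.3]
gripper_width: 0.002
gripper_force: 0.0
```

The force dropped off, so the catch has tipped. A small nudge to check, then back away.

Request:
servo_tool(targets=[[0.02, 0, 0, 0, 0], [0.04, 0, 0, 0, 0], [0.06, 0, 0, 0, 0], [0.08, 0, 0, 0, 0], [0.08, 0, 0, 0, 0]])

```text
time_s: 20.87
tcp_pos: [0.6056, -0.2015, 0.0222]
ee_rot: [[0.005, -1.0, 0.0], [-1.0, -0.005, -0.0], [0.0, -0.0, -1.0]]
wrist_force: [0.1, 0.7, 0.1]
gripper_width: 0.004
gripper_force: 0.0
```

Request:
servo_tool(targets=[[-0.3, 0, 0, 0, 0], [-0.9, 0, 0, 0, 0], [-1.7, 0, 0, 0, 0], [-2.7, 0, 0, 0, 0], [-3.7, 0, 0, 0, 0]])

```text
time_s: 21.28
tcp_pos: [0.4925, -0.2014, 0.022]
ee_rot: [[0.005, -1.0, -0.0], [-1.0, -0.005, 0.0], [-0.0, 0.0, -1.0]]
wrist_force: [0.3, -0.1, 0.2]
gripper_width: 0.01
gripper_force: 0.0
```

Request:
servo_tool(targets=[[-0.5, 0, 0.8, 0, 0], [-1.0, 0, 1.6, 0, 0], [-1.2, -1.0, 2.4, 0, 0], [-1.4, -2.0, 3.2, 0, 0], [-1.5, -3.0, 4.0, 0, 0]])

```text
time_s: 21.7
tcp_pos: [0.4476, -0.2919, 0.1438]
ee_rot: [[0.006, -1.0, 0.0], [-1.0, -0.006, 0.0], [-0.0, -0.0, -1.0]]
wrist_force: [0.6, 0.1, -1.0]
gripper_width: 0.003
gripper_force: 0.0
```

Request:
servo_tool(targets=[[0, -1.2, 0, 0, 0], [0, -2.4, 0, 0, 0], [0, -3.6, 0, 0, 0], [0, -4.3, 0, 0, 0], [0, -4.3, 0, 0, 0]])

```text
time_s: 22.12
tcp_pos: [0.4483, -0.424, 0.1415]
ee_rot: [[0.001, -1.0, -0.0], [-1.0, -0.001, -0.001], [0.001, 0.0, -1.0]]
wrist_force: [0.1, -0.5, 0.5]
gripper_width: 0.008
gripper_force: 0.0
```

```bash
python3 - <<'E'
from station import r
import cv2,numpy as np
from h import *
c=r.capture("top")["pixels"]
print("gray down col 363:",[(y,int(c[y,360:367].mean())) for y in range(200,250)])
s=C["top"]["pixels"];print("old",[(y,int(s[y,360:367].mean())) for y in range(258,284)])
for n,(x,y,w,h) in{"block":(250,185,30,30),"plug":(244,136,26,26)}.items():
    print(n,np.abs(c[y:y+h,x:x+w].astype(int)-s[y:y+h,x:x+w]).mean())
print(at("top",(363,278),.05),r.sense()["time_s"])
E
```

```text
gray down col 363: [(200, 81), (201, 81), (202, 81), (203, 82), (204, 82), (205, 82), (206, 82), (207, 81), (208, 81), (209, 81), (210, 81), (211, 80), (212, 72), (213, 64), (214, 72), (215, 80), (216, 82), (217, 73), (218, 63), (219, 87), (220, 121), (221, 136), (222, 140), (223, 135), (224, 113), (225, 85), (226, 75), (227, 88), (228, 108), (229, 118), (230, 120), (231, 121), (232, 121), (233, 118), (234, 114), (235, 110), (236, 107), (237, 105), (238, 105), (239, 107), (240, 111), (241, 111), (242, 110), (243, 109), (244, 109), (245, 109), (246, 107), (247, 105), (248, 104), (249, 104)]
old [(258, 120), (259, 120), (260, 121), (261, 122), (262, 121), (263, 120), (264, 121), (265, 121), (266, 118), (267, 104), (268, 84), (269, 79), (270, 82), (271, 83), (272, 92), (273, 114), (274, 132), (275, 137), (276, 136), (277, 125), (278, 103), (279, 93), (280, 104), (281, 114), (282, 118), (283, 119)]
block 1.6766666666666667
plug 1.7682445759368837
[ 0.48249797 -0.20429121  0.05      ] 22.1667
```

```bash
python3 -c "
from station import r
print(r.finish_job())"
```

```text
the job is handed in; nothing more can be done
None
```

The bar was laid flat across the front compartment and let go, the drawer was pushed slowly past its catch and drew home, the last top picture shows the block and plug unmoved, and the job was handed in at about 22 s; no verdict was returned.

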